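Clear the bread slicer and lock its knife lever down

TASK

Close up the bread slicer on the worktop: take away the teaspoon that lies under the raised knife and lay it across the white saucer, then push the knife lever down by its wooden grip, against its lift spring and past the sprung catch, until the catch has snapped over the lever's cross pin and holds the knife down. How far down that is can only be felt, so push slowly and gently: the catch needs about 10 N at the grip, and more than 25 N would bend the blade. Leave the saucer and the other things on the worktop where they are.

Things in the scene. Friction and masses are not known exactly. Their poses are not given: they have to be found in the camera images.
- slicer: Bread slicer, fixed: beech board 270 x 92 mm, top 26 mm above the worktop, slot along its middle. Origin: centre of its underside, on the worktop; x runs along the board toward the pivot bracket, z up. On its -y side (the robot's side), at x = -122 to -69 mm, y = -43 to -17 mm, stands the dark steel catch post, up to 90 mm above the worktop.
- pivot (a point): Middle of the fixed horizontal pivot pin of the knife lever (along the slicer's y), at x = +105, y = 0, z = +62 mm in the slicer's frame.
- lever (a joint): Turn of the knife lever about the pivot pin, rad: 0 = level (about closed), positive = grip raised. It runs from the pin toward the board's -x end: steel spine 12 mm wide, blade 43 mm deep under it, wooden grip at the end. A lift spring holds it raised and brings it up again when let go, unless the catch holds it; it takes up to 5 N at the grip to push it down to the catch. Caught down is anywhere from -0.07 to +0.07.
- handle (a point): Middle of the upper face of the dark wooden grip (72 mm long, 26 mm wide, 24 mm thick) at the lever's free end: 226 mm from the pivot pin along the lever and 12 mm above its middle line.
- cross_pin (a point): Outer end of the 8 mm steel cross pin on the lever's -y side, 188 mm from the pivot pin, 8 mm below the lever's middle line. Going down (from 0.03 to 0.16 rad on) it pushes back the ramp of a sprung catch nose (9 to 12 N at the grip), slips under the nose, which snaps over it and holds it, and 1 mm lower meets a hard rubber rest (about 25 N per mm).
- catch_post (a point): Foot of the catch post, on the board's top, at x = -103, y = -30 mm in the slicer's frame; fixed to the board. The post, with the catch nose and the rubber rest on it, is clamped up to 11 mm above or below its middle height; that height is not measured: the place of catch and rest must be felt.
- spoon_centre (a point): Middle of a loose steel teaspoon, 130 mm long, 20 g, lying flat on the board across the slot under the knife (this point is 5 mm above its underside). x runs along it from the handle to the bowl, z up. The bowl end (26 mm wide, x = +40 to +65) is on the board; the flat handle (12 mm wide at its end, x = -65) sticks out over the board's edge to the robot's side. At x = -40 it is about 15 mm wide and 5 mm thick.
- saucer_in (a point): Centre of the inner floor of a small white loose saucer: floor 5 mm above the worktop, rim radius 54 mm, rim 14 mm above the worktop. The teaspoon, laid across it, lies on the rim.
- jam_a: A small sealed jam portion, 38 x 46 x 18 mm, on the worktop; leave it. Origin at the centre of its underside.
- jam_b: Another small sealed jam portion, 38 x 46 x 18 mm, on the worktop; leave it. Origin at the centre of its underside.
- jam_c: A third small sealed jam portion, 38 x 46 x 18 mm, on the worktop; leave it. Origin at the centre of its underside.
- tin: Round green tea drum, 75 mm across, 102 mm high; leave it. Origin at the centre of its underside.
Things that resemble listed ones, but are neither listed nor needed, are in the scene too. Of the things shaped like the part that bears saucer_in, the white one is meant.

How it is judged:
By the outcome, as a careful person would: the job done as asked, in the order asked, and still so for the second after the job is handed in, with the robot touching nothing.
It also fails if it takes over 59 s, if anything falls off the work surface, if the arm or the gripper's body presses on something with over 40 N, if the wrist force passes 120 N, or if a joint passes its speed limit or range.

ROBOT

A 6-joint arm with a two-finger parallel gripper is mounted at the origin on a cart in front of the work surface, level with it; the furniture and walls round the work are solid. World frame = base frame: x ahead of the robot, y to its left, z up, the work surface at z = 0. Lengths are in m, angles in rad, forces in N, time in s.
With the tool pointing down it reaches from about 0.3 to 0.875 m from the base axis. Payload 6.4 kg.
Tool frame: the origin (TCP) lies between the finger pads; the fingertips stand 22 mm ahead of it and the grasp point (between the pads) lies 3 mm ahead of it; z points along the fingers, y is the line along which they close (so a half turn about z gives the same grasp; the last joint's range is limited). The gripper opens to 85 mm and grips with 20 to 120 N. Pads are 22 mm wide; open, the fingers measure 114 mm over their backs; the gripper's body (76 mm by 85 mm) begins 54 mm behind the grasp point. The pads swing forward as they close: fully open they stand 13 mm farther back than shut.
Start: joints at [-1.456, 0.181, 1.607, -0, 1.354, -0.206], TCP at [0.181, -0.546, 0.253] pointing down, gripper open.
Joint ranges: [-2.99, 2.99], [-0.89, 2.07], [0.3, 2.58], [-1.14, 4.28], [0, 2.63], [-3.12, 3.12]. Speed limits (rad/s): [2.57, 2.57, 3.01, 3.14, 3.14, 3.14].

INTERFACE

Orientations are given as a unit quaternion [w, x, y, z].
In Python, from bench import ctrl, imaging, workorder gives the robot as it stands.
- The arm moves only by the shell command python3 -m pendant 'ROWS' [OPENING]. ROWS is JSON, a list of rows, each a list of 4 numbers: the shift along the tool's x, y, z in cm, then the turn about the tool's z in degrees. In form: [[dx, dy, dz, roll], ...]. A call has 1 to 12 rows; each row is the pose to reach, as a shift and turn from the pose commanded when the call began, along the tool's axes at that moment; what a row does not reach only later rows make up. A row lasts 1/12 s, in which the tool goes at most 41.7 mm and 7.16 degrees, less where a joint would pass 70% of its speed; a pose out of reach is approached as far as the arm can. A call with a gripper value outside its range is refused whole. OPENING is the opening, from 0 (shut) to 1 (fully open), set as the call begins (- or left out, the last holds). The fingers move at their own pace and stop on an object; the grip force is fixed at half the most. Time passes only in rows, so rows that repeat a pose let the fingers close. It gives the time, the measured TCP pose, the force, the opening and the grip force at its end, in the units of the state.
- ctrl.get_obs(): the state, without advancing time (a new reading comes with each control period).
- imaging.camera(name): name is "scene" or "top" or "wrist"; returns the picture (400x640x3 uint8, red, green, blue); there is no depth.
- imaging.camera_info(name): a dict with "K" (3x3 intrinsics, pixels), "T" (4x4, takes a point from camera to world coordinates); the wrist camera has in their place "tool_from_camera" (4x4, takes a point from camera to tool coordinates, whose origin is the TCP and whose axes are the flange's). Camera axes: x right, y up, looking along -z (the intrinsics and any distortion apply to the point x, -y, -z); pixel columns grow to the right and rows downward; lengths in m; the calibration is good to about 2 mm. A picture is of the moment at which its call begins: read the wrist's pose just before it. camera_info takes no time and is no camera call.
- workorder.hand_in(): hands the job in; it is judged then, once.
The state is a dict: "time_s": time; "q": joint angles; "dq": joint speeds; "joint_efforts": joint torques, N m; "eef_pos": TCP position; "eef_rot": TCP orientation; "wrist_force": force on the tool from outside, world axes, zero at the start; "torque": the same for the moment, N m; "opening": opening from 0.0 (shut) to 1.0 (fully open); "grasp_force": force on a finger pad.
Only numpy, scipy, OpenCV 4.12 (cv2) and the standard library are available. Lean on these libraries where they do the work, as an engineer would, in place of code of your own. Each camera call takes 0.05 s, during which the arm holds its last target. There are 200 camera calls.

## Working session

There is one attempt and no reset: what is moved stays moved. The work goes in short steps, Python scripts to look and compute and a shell command to move; the robot and the scene stay as the last step left them, time stands still between calls to the robot, and variables do not carry over. Pictures are saved under pics/ and viewed, at most 13 in all, crops included, and the job is handed in when it is done.

```bash
mkdir -p pics; ls
python3 - <<'E'
from bench import ctrl, imaging
import cv2,numpy as np
for n in("scene","top"):
    im=imaging.camera(n); cv2.imwrite(f"pics/{n}0.png",im[:,:,::-1])
    i=imaging.camera_info(n);print(n,{k:np.round(v,4).tolist() if not isinstance(v,str) else v for k,v in i.items()})
print({k:np.round(v,4).tolist() if not isinstance(v,str) else v for k,v in imaging.camera_info("wrist").items()})
print(ctrl.get_obs())
E
```

```text
pics
scene {'K': [[392.6441, 0.0, 323.5588], [0.0, 392.6441, 198.629], [0.0, 0.0, 1.0]], 'T': [[-0.7474, 0.4521, -0.4868, 0.0994], [-0.6641, -0.5264, 0.5308, 0.7577], [-0.0162, 0.72, 0.6937, 0.7196], [0.0, 0.0, 0.0, 1.0]]}
top {'K': [[476.1871, 0.0, 314.027], [0.0, 476.1871, 198.6376], [0.0, 0.0, 1.0]], 'T': [[-0.015, 0.9821, -0.1877, 0.3249], [-0.9999, -0.0157, -0.0023, 0.2967], [-0.0052, 0.1876, 0.9822, 1.2933], [0.0, 0.0, 0.0, 1.0]]}
{'K': [[308.5081, 0.0, 325.9861], [0.0, 308.5081, 199.6994], [0.0, 0.0, 1.0]], 'tool_from_camera': [[-0.0014, 0.945, 0.3271, 0.0854], [1.0, 0.001, 0.0013, -0.0003], [0.0009, 0.3271, -0.945, -0.1208], [0.0, 0.0, 0.0, 1.0]]}
{'time_s': 0.1, 'q': array([-1.45630747e+00,  1.81474795e-01,  1.60789001e+00,  2.68631514e-05,
        1.35380665e+00, -2.06295974e-01]), 'dq': array([ 7.52037106e-04, -1.08068453e-03, -3.10747743e-03, -7.48420739e-04,
        4.18043937e-05,  1.19497109e-03]), 'joint_efforts': array([ 4.71045932e-04, -4.45878983e+01, -3.52234948e+01, -1.50511628e-04,
        4.20415614e-03,  6.82778045e-05]), 'eef_pos': array([ 0.18127742, -0.54519834,  0.25247839]), 'eef_rot': array([-7.87968787e-04,  9.87164844e-01,  1.59702682e-01,  4.93241457e-05]), 'wrist_force': array([-0.99367184, -0.41616388, -0.1972101 ]), 'torque': array([ 0.02871947, -0.02459207, -0.04383143]), 'grasp_force': 0.0, 'opening': 1.0004504144676885}
```

View pics/scene0.png

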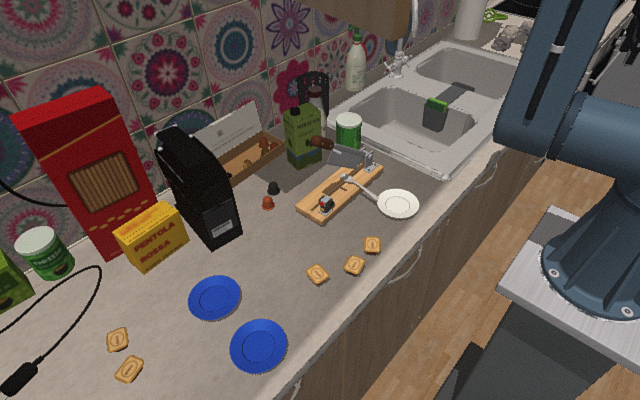

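View pics/top0.png

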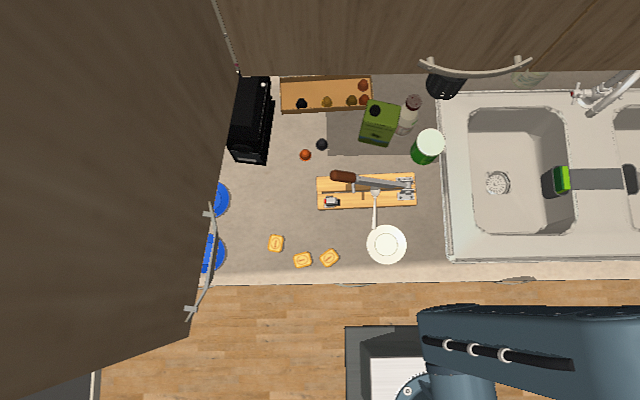

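Slicer in the top view is at about (367,190), with the spoon running from (376,192) to (373,228). The only white saucer is at (386,244); the similar ones at (215,200) and (215,253) are blue. I'll check this in an enlarged crop and measure.

```bash
cat > h.py <<'E'
import numpy as np,cv2
from bench import ctrl,imaging
from scipy.spatial.transform import Rotation as R
def tcp():
    o=ctrl.get_obs();w=o["eef_rot"];T=np.eye(4);T[:3,:3]=R.from_quat([w[1],w[2],w[3],w[0]]).as_matrix();T[:3,3]=o["eef_pos"];return T
def cam(n):
    i=imaging.camera_info(n);return i["K"],(i["T"] if n!="wrist" else tcp()@i["tool_from_camera"])
def ray(n,p):
    K,T=cam(n);d=np.linalg.inv(K)@[p[0],p[1],1];return T[:3,3],T[:3,:3]@(d*[1,-1,-1])
def onz(n,p,z):
    o,d=ray(n,p);return o+d*(z-o[2])/d[2]
def proj(n,P):
    K,T=cam(n);c=np.linalg.inv(T)@np.r_[P,1];c=c[:3]*[1,-1,-1];u=K@c;return u[:2]/u[2]
def tri(n1,p1,n2,p2):
    o1,d1=ray(n1,p1);o2,d2=ray(n2,p2);A=np.c_[d1,-d2];t=np.linalg.lstsq(A,o2-o1,rcond=None)[0]
    a,b=o1+t[0]*d1,o2+t[1]*d2;return (a+b)/2,np.linalg.norm(a-b)
E
python3 - <<'E'
import cv2,numpy as np
from h import *
t=cv2.imread("pics/top0.png");s=cv2.imread("pics/scene0.png")
a=cv2.resize(t[140:280,300:450],None,fx=5,fy=4.28/1*1.168,interpolation=cv2.INTER_CUBIC)
a=cv2.resize(t[160:270,300:440],None,fx=5,fy=5,interpolation=cv2.INTER_CUBIC)
cv2.imwrite("pics/topc.png",a)
b=cv2.resize(s[120:230,280:430],None,fx=5,fy=5,interpolation=cv2.INTER_CUBIC);cv2.imwrite("pics/scenec.png",b)
for n,p,z in [("top",(386,244),.014),("top",(376,192),.03),("top",(373,228),.03),("top",(317,193),.026),("top",(416,191),.026)]: print(p,onz(n,p,z).round(3))
E
```

```text
(386, 244) [0.442 0.108 0.014]
(376, 192) [0.582 0.132 0.03 ]
(373, 228) [0.484 0.143 0.03 ]
(317, 193) [0.582 0.291 0.026]
(416, 191) [0.584 0.022 0.026]
```

View pics/topc.png

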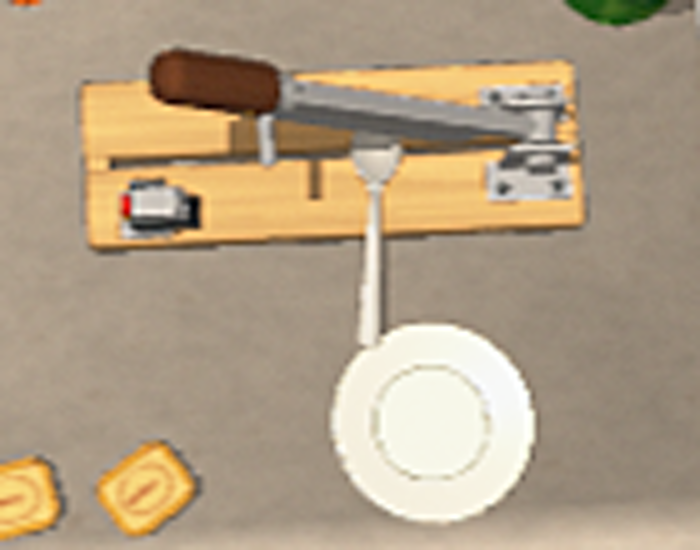

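View pics/scenec.png

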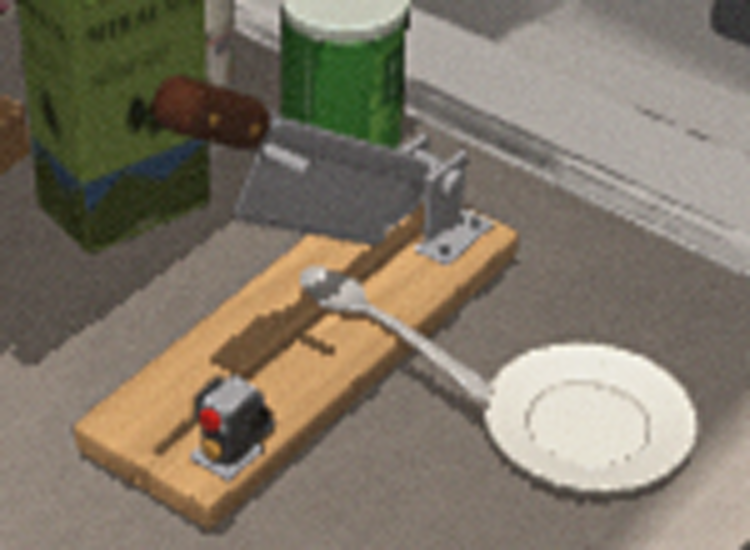

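The crops show the brown grip at top (330–356,177) and scene (312–333,143). The cross pin is at top (353,192) and scene (342,154). The spoon's bowl is under the blade with its tip at scene (341,175), and its handle tip at top (374,229) is just over the edge of the white saucer. The saucer with its ring is confirmed as the white one.

Run:
```python
from h import *
for k,a,b in [("gripfree",(331,175.5),(312.5,141)),("griproot",(355.5,177),(333,146)),("crosspin",(353.4,192),(341.6,153.6)),("spoontip",(373.8,229),(377.4,199))]:
    P,e=tri("top",a,"scene",b);print(k,P.round(4),round(e,4))
print("bowltip",onz("scene",(341,175),.028).round(3), "tip plane",onz("top",(373.8,229),.029).round(3),onz("scene",(377.4,199),.029).round(3))
for k,p in dict(bl=(318,177),br=(415,172.5),tr=(416.5,205),tl=(318,209.5)).items(): print(k,onz("top",p,.026).round(4))
s=cv2.imread("pics/top0.png")
h=cv2.cvtColor(s,cv2.COLOR_BGR2HSV);m=((h[...,2]>205)&(h[...,1]<45)).astype(np.uint8);m[:222]=0;m[270:]=0;m[:,:360]=0;m[:,412:]=0
c=max(cv2.findContours(m,0,1)[0],key=cv2.contourArea);e=cv2.minEnclosingCircle(c);print(e,onz("top",e[0],.014).round(4))
T=tcp();goal=np.array([.515,.139,.16]);print(T[:3,:3].T@(goal-T[:3,3])*100)
```

```text
gripfree [0.5837 0.2595 0.2232] 0.0014
griproot [0.5866 0.196  0.1741] 0.0086
crosspin [0.5518 0.2033 0.173 ] 0.0043
spoontip [0.4811 0.1409 0.0277] 0.0012
bowltip [0.61  0.129 0.028] tip plane [0.481 0.141 0.029] [0.48  0.142 0.029]
bl [0.627  0.2878 0.026 ]
br [0.6354 0.0223 0.026 ]
tr [0.5451 0.0232 0.026 ]
tl [0.537  0.2893 0.026 ]
((384.20684814453125, 241.5935516357422), 23.085060119628906) [0.4488 0.1128 0.014 ]
[ 53.23987613 -54.39295165   9.35019753]
```

```bash
python3 -m pendant '[[34,-34.5,3,-84],[34,-34.5,3,-84],[34,-34.5,3,-84],[34,-34.5,3,-84],[34,-34.5,3,-84],[34,-34.5,3,-84],[34,-34.5,3,-84],[34,-34.5,3,-84],[34,-34.5,3,-84],[34,-34.5,3,-84],[34,-34.5,3,-84],[34,-34.5,3,-84]]' 0.5
cat >> h.py <<'E'
def go(goal,yaw):
    T=tcp();d=T[:3,:3].T@(np.array(goal)-T[:3,3])*100;y=np.degrees(np.arctan2(T[1,0],T[0,0]));print("t",round(ctrl.get_obs()["time_s"],2),"pos",T[:3,3].round(4),"yaw",y.round(1),"shift cm",d.round(2),"roll",round((-(yaw-y)+180)%360-180,1))
E
python3 -c "
from h import *
go([.5136,.138,.15],174.7)"
```

```text
time_s: 1.1
eef_pos: [0.3956, -0.1078, 0.2229]
eef_rot: [-0.0, 0.624, 0.782, 0.0]
wrist_force: [0.5, -0.7, -0.1]
opening: 0.504
grasp_force: 0.0
t 1.1 pos [ 0.3956 -0.1078  0.2229] yaw 102.8 shift cm [21.34 16.96  7.32] roll -71.9
```

```bash
python3 -m pendant '[[21.3,17,7.3,-72],[21.3,17,7.3,-72],[21.3,17,7.3,-72],[21.3,17,7.3,-72],[21.3,17,7.3,-72],[21.3,17,7.3,-72],[21.3,17,7.3,-72],[21.3,17,7.3,-72],[21.3,17,7.3,-72],[21.3,17,7.3,-72],[21.3,17,7.3,-72],[21.3,17,7.3,-72]]'
python3 - <<'E'
from h import *
go([.5136,.138,.038+.0],174.7)
im=imaging.camera("wrist");cv2.imwrite("pics/w1.png",im[:,:,::-1])
for P in [(.481,.141,.0285),(.5136,.138,.0285),(.4488,.1128,.014)]: print(proj("wrist",P).round(1))
E
```

```text
time_s: 2.1
eef_pos: [0.5153, 0.1335, 0.1499]
eef_rot: [-0.0, 0.051, 0.999, -0.0]
wrist_force: [-0.2, 0.3, 0.4]
opening: 0.499
grasp_force: 0.0
t 2.1 pos [0.5153 0.1335 0.1499] yaw 174.2 shift cm [ 0.21  0.43 11.19] roll -0.5
[330.2 158. ]
[330.4 197. ]
[291.2 118.7]
```

View pics/w1.png

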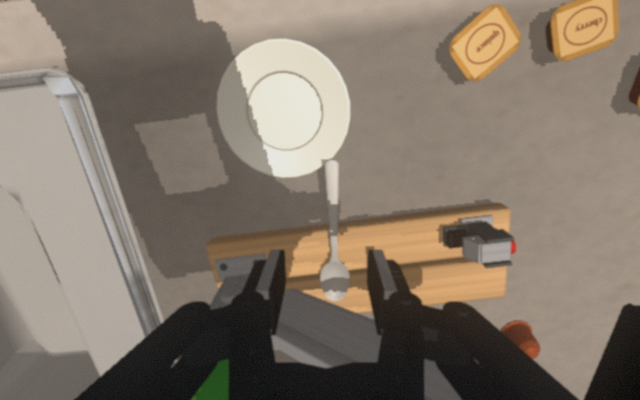

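The spoon runs from handle tip (332,161) to bowl (335,295), within 3 px of prediction. The saucer is centred at about (284,108), with its inner ring centre at (286,111).

Run:
```python
from h import *
for p,z in [((332,161),.0285),((333.5,197),.0285),((335,298),.029),((284,108),.014),((285.5,111),.005),((217,108),.014),((351,108),.014)]: print(p,onz("wrist",p,z).round(4))
go([.513,.1365,.042],174.7)
```

```text
(332, 161) [0.4836 0.1422 0.0285]
(333.5, 197) [0.5139 0.1405 0.0285]
(335, 298) [0.6129 0.1324 0.029 ]
(284, 108) [0.44   0.1082 0.014 ]
(285.5, 111) [0.4427 0.1079 0.005 ]
(217, 108) [0.4344 0.055  0.014 ]
(351, 108) [0.4455 0.1615 0.014 ]
t 2.15 pos [0.5154 0.1334 0.1501] yaw 174.2 shift cm [ 0.26  0.29 10.81] roll -0.5
```

```bash
python3 -m pendant '[[0.1,0.55,3,-0.5],[0.1,0.55,6,-0.5],[0.1,0.55,8.5,-0.5],[0.1,0.55,9.8,-0.5],[0.1,0.55,10.5,-0.5],[0.1,0.55,10.5,-0.5],[0.1,0.55,10.5,-0.5]]' 0.5; python3 -m pendant '[[0,0,0,0],[0,0,0,0],[0,0,0,0],[0,0,0,0],[0,0,0,0],[0,0,0,0],[0,0,0,0]]' 0
```

```text
time_s: 2.73
eef_pos: [0.5155, 0.1389, 0.0457]
eef_rot: [0.0, 0.045, 0.999, 0.0]
wrist_force: [1.0, -0.7, -0.6]
opening: 0.496
grasp_force: 0.0
time_s: 3.32
eef_pos: [0.5161, 0.1391, 0.0461]
eef_rot: [0.001, 0.045, 0.999, 0.0]
wrist_force: [1.4, 0.1, 3.4]
opening: 0.148
grasp_force: 58.5
```

```bash
python3 -m pendant '[[0,0,-0.8,0],[0,0,-2,0],[1.5,0,-2.5,0],[4,-0.5,-2.5,0],[6.5,-1.5,-2.5,0],[8.5,-2.8,-2.5,0],[10,-3.7,-2.5,0],[10.2,-3.8,-2.5,0],[10.2,-3.8,-2.5,0],[10.2,-3.8,-2.5,0]]'
python3 - <<'E'
from h import *
go([.411,.1105,.034],174.8)
im=imaging.camera("wrist");cv2.imwrite("pics/w2.png",im[:,:,::-1])
E
```

```text
time_s: 4.15
eef_pos: [0.4114, 0.1103, 0.0711]
eef_rot: [0.001, 0.045, 0.999, 0.0]
wrist_force: [0.3, 0.1, -0.8]
opening: 0.146
grasp_force: 58.4
t 4.15 pos [0.4114 0.1103 0.0711] yaw 174.9 shift cm [0.05 0.01 3.71] roll 0.1
```

View pics/w2.png

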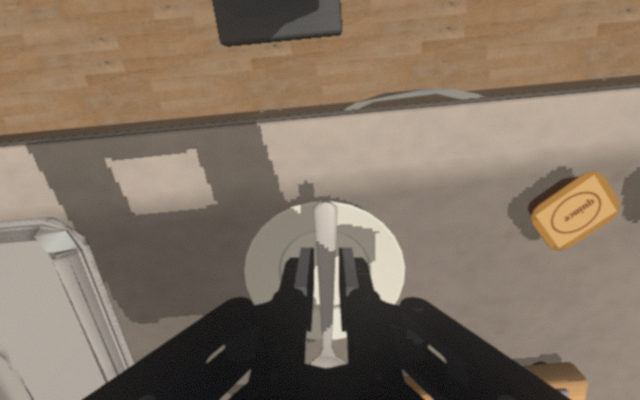

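```bash
python3 - <<'E'
from h import *
print(onz("wrist",(326,204),.054).round(4),onz("wrist",(325,366),.055).round(4),onz("wrist",(245,268),.014).round(4),onz("wrist",(405,268),.014).round(4),onz("wrist",(325,202),.014).round(4))
E
python3 -m pendant '[[0,0,1.5,0],[0,0,2.6,0],[0,0,3.2,0],[0,0,3.5,0],[0,0,3.5,0],[0,0,3.5,0]]'
```

```text
[0.3778 0.1141 0.054 ] [0.4768 0.1045 0.055 ] [0.4324 0.0554 0.014 ] [0.4421 0.1608 0.014 ] [0.3911 0.1123 0.014 ]
time_s: 4.7
eef_pos: [0.4106, 0.1104, 0.0355]
eef_rot: [0.0, 0.045, 0.999, 0.0]
wrist_force: [-0.4, 0.1, -0.1]
opening: 0.15
grasp_force: 58.4
```

```bash
python3 -m pendant '[[0,0,0.1,0],[0,0,0.1,0],[0,0,0.1,0]]'; python3 -m pendant '[[0,0,0,0],[0,0,0,0],[0,0,0,0],[0,0,-0.5,0],[0,0,-1.5,0],[0,0,-4,0],[0,0,-8,0],[0,0,-12,0],[0,0,-16,0],[0,0,-18,0],[0,0,-18,0]]' 0.32;  python3 - <<'E'
from h import *
go([.589,.051+.18,.27],174.8)
im=imaging.camera("wrist");cv2.imwrite("pics/w3.png",im[:,:,::-1])
E
```

```text
time_s: 4.95
eef_pos: [0.4107, 0.1103, 0.0347]
eef_rot: [0.001, 0.045, 0.999, 0.0]
wrist_force: [0.9, 0.5, 0.5]
opening: 0.146
grasp_force: 58.5
time_s: 5.87
eef_pos: [0.4134, 0.1103, 0.2208]
eef_rot: [0.006, 0.045, 0.999, 0.0]
wrist_force: [0.1, -0.2, -0.8]
opening: 0.32
grasp_force: 0.0
t 5.87 pos [0.4134 0.1103 0.2208] yaw 174.9 shift cm [-16.47  13.59  -4.72] roll 0.1
```

View pics/w3.png

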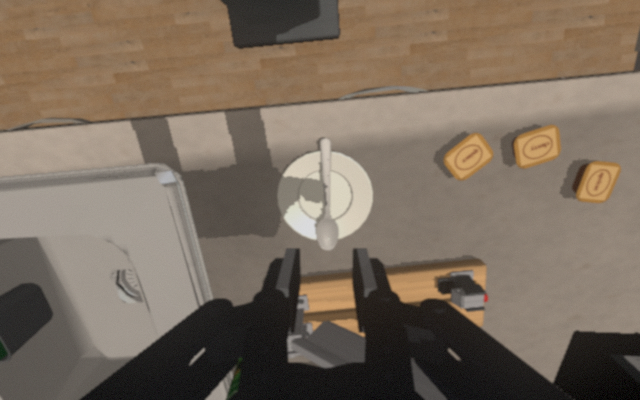

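The spoon lies across the white saucer, from (325,142) to (327,245), with the saucer and jams not moved. Next I go above the grip with the fingers shut.

```bash
python3 -m pendant '[[0,0,-4,0],[-3,2.4,-6.5,-2],[-6,4.9,-6.5,-4],[-9,7.3,-6.5,-7],[-12,9.8,-6.5,-7],[-14.5,12,-6.5,-7],[-16.2,13.3,-6.5,-7],[-16.2,13.3,-6.5,-7],[-16.2,13.3,-6.5,-7]]' 0;  python3 - <<'E'
from h import *
print(ctrl.get_obs()["wrist_force"])
go([.586,.230,.255],181.8)
im=imaging.camera("scene");cv2.imwrite("pics/s3.png",cv2.resize(im[60:240,240:440,::-1],None,fx=3,fy=3))
E
```

```text
time_s: 6.67
eef_pos: [0.5828, 0.2285, 0.2769]
eef_rot: [-0.002, -0.017, 1.0, -0.0]
wrist_force: [-0.4, -0.1, -1.0]
opening: -0.002
grasp_force: 0.0
[-0.37603046 -0.14483354 -0.9506341 ]
t 6.67 pos [0.5828 0.2285 0.2769] yaw -178.1 shift cm [-0.34  0.14  2.19] roll 0.1
```

View pics/s3.png

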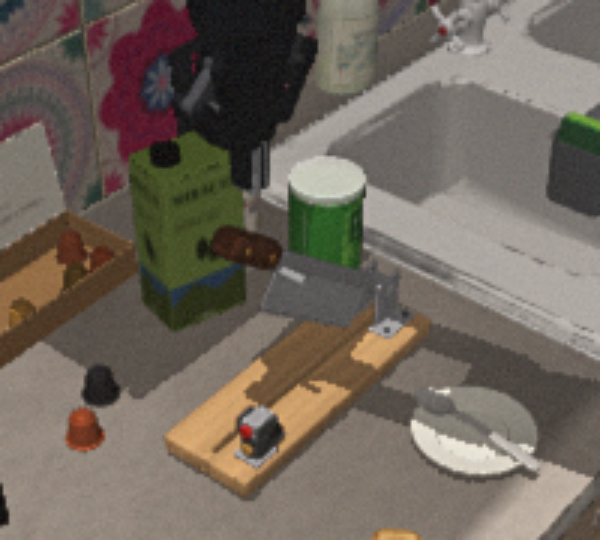

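The shut fingers at crop (257,185) stand just above the grip at (245,245). Lowering until I feel contact.

```bash
python3 -m pendant '[[-0.3,0.2,0.6,0],[-0.3,0.2,1.2,0],[-0.3,0.2,1.7,0],[-0.3,0.2,2.1,0],[-0.3,0.2,2.4,0],[-0.3,0.2,2.6,0],[-0.3,0.2,2.8,0],[-0.3,0.2,2.8,0]]' | sed -n '2p;4p'; python3 -m pendant '[[0,0,0.2,0],[0,0.05,0.4,0],[0,0.1,0.6,0],[0,0.2,0.8,0],[0,0.2,0.8,0]]'| sed -n '1,2p;4p'
```

```text
eef_pos: [0.5861, 0.2303, 0.2509]
wrist_force: [-0.4, -0.3, -0.5]
time_s: 7.8
eef_pos: [0.586, 0.2325, 0.2427]
wrist_force: [0.5, -0.4, 0.2]
```

```bash
for i in 1; do python3 -m pendant '[[0,0,0.2,0],[0,0,0.4,0],[0,0,0.6,0],[0,0,0.6,0]]'| sed -n '2p;4p'; python3 -m pendant '[[0,0,0.2,0],[0,0.05,0.4,0],[0,0.1,0.6,0],[0,0.1,0.6,0]]'| sed -n '1,2p;4p'; done
```

```text
eef_pos: [0.586, 0.2323, 0.2367]
wrist_force: [-0.9, -0.3, -0.8]
time_s: 8.47
eef_pos: [0.586, 0.2334, 0.2307]
wrist_force: [0.6, 0.1, -0.0]
```

```bash
python3 -m pendant '[[0,0,0.3,0],[0,0.1,0.6,0],[0,0.2,0.9,0],[0,0.3,1.2,0],[0,0.3,1.2,0],[0,0.3,1.2,0]]'| sed -n '1,2p;4p';python3 - <<'E'
from h import *
im=imaging.camera("scene");cv2.imwrite("pics/s4.png",cv2.resize(im[90:210,260:420,::-1],None,fx=4,fy=4,interpolation=cv2.INTER_CUBIC))
E
```

```text
time_s: 8.97
eef_pos: [0.5859, 0.2364, 0.2188]
wrist_force: [0.5, 0.7, -0.0]
```

View pics/s4.png

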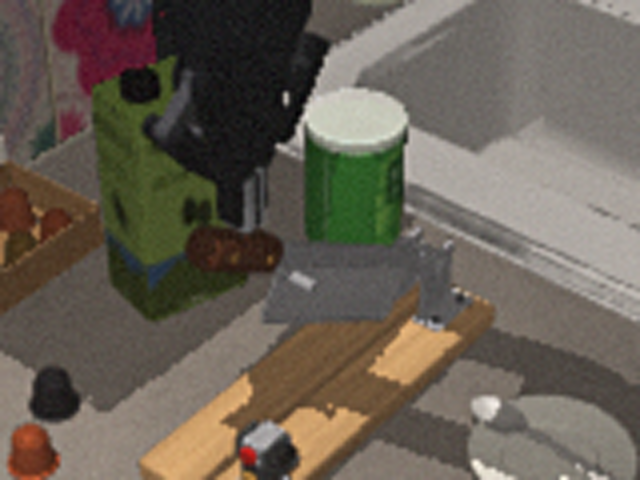

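The grip has moved down from about (322,142) to (319,152), so the fingers are pressing on it against a weak spring. I'll follow the arc now.

```bash
python3 -m pendant '[[0,0.4,0.4,0],[0,0.8,0.8,0],[0,1.1,1.2,0],[0,1.5,1.6,0],[0,1.8,2,0],[0,2.1,2.4,0],[0,2.3,2.8,0],[0,2.6,3.2,0],[0,2.9,3.6,0],[0,3.1,4,0],[0,3.1,4,0]]'| sed -n '1,2p;4p'; python3 -m pendant '[[0,0.3,0.4,0],[0,0.5,0.8,0],[0,0.8,1.2,0],[0,1,1.6,0],[0,1.2,2,0],[0,1.4,2.4,0],[0,1.6,2.8,0],[0,1.7,3.1,0],[0,1.8,3.4,0],[0,1.8,3.4,0]]'| sed -n '1,2p;4p'
```

```text
time_s: 9.93
eef_pos: [0.5847, 0.2678, 0.1783]
wrist_force: [0.1, -0.4, 0.8]
time_s: 10.77
eef_pos: [0.5843, 0.2856, 0.1446]
wrist_force: [-0.3, -0.9, 0.9]
```

```bash
cat >> h.py <<'E'
def grip():
    im=imaging.camera("scene");h=cv2.cvtColor(im,cv2.COLOR_RGB2HSV);m=((h[...,0]<14)&(h[...,1]>110)&(h[...,2]>25)&(h[...,2]<120)).astype(np.uint8);m[:135]=0;m[215:]=0;m[:,:298]=0;m[:,350:]=0
    c=max(cv2.findContours(m,0,1)[0],key=cv2.contourArea);print("grip bbox",cv2.boundingRect(c),cv2.contourArea(c))
    for t in(.66,.3,.2,.1,0): 
        f=lambda s,k:proj("scene",[.589-.031*s,.051+s*np.cos(t)-k*np.sin(t),.062+s*np.sin(t)+k*np.cos(t)]).round(0)
        print(t,f(.19,0),f(.262,0))
E
python3 -c "
from h import *
grip()"
```

```text
grip bbox (299, 176, 24, 18) 176.0
0.66 [331. 146.] [314. 141.]
0.3 [322. 172.] [302. 181.]
0.2 [321. 179.] [301. 190.]
0.1 [321. 186.] [300. 200.]
0 [320. 192.] [301. 208.]
```

The lever is at about 0.2 rad and following the fingers. Now slow steps with feel.

```bash
python3 -m pendant '[[0,0.05,0.15,0],[0,0.1,0.3,0],[0,0.1,0.4,0],[0,0.1,0.4,0]]'| sed -n '2p;4p'; python3 -m pendant '[[0,0.05,0.15,0],[0,0.1,0.3,0],[0,0.1,0.4,0],[0,0.1,0.4,0]]'| sed -n '2p;4p';  python3 -m pendant '[[0,0,0.1,0],[0,0,0.2,0],[0,0.05,0.3,0],[0,0.05,0.3,0]]'| sed -n '1,2p;4p'
```

```text
eef_pos: [0.5844, 0.2865, 0.1412]
wrist_force: [-0.5, -1.1, 2.1]
eef_pos: [0.5844, 0.2875, 0.1371]
wrist_force: [-1.1, -1.7, 1.0]
time_s: 11.82
eef_pos: [0.5844, 0.288, 0.1341]
wrist_force: [-0.6, 0.9, 2.1]
```

```bash
for k in 1 2 3; do python3 -m pendant '[[0,0,0.1,0],[0,0.03,0.2,0],[0,0.03,0.2,0],[0,0.03,0.2,0]]'| sed -n '2p;4p'; done
```

```text
eef_pos: [0.5844, 0.2883, 0.1322]
wrist_force: [-0.7, 0.6, 1.4]
eef_pos: [0.5844, 0.2885, 0.1302]
wrist_force: [-0.2, 1.7, 1.6]
eef_pos: [0.5844, 0.2887, 0.1282]
wrist_force: [0.0, 1.8, 2.4]
```

```bash
python3 -m pendant '[[0,0,0.1,0],[0,0.03,0.2,0],[0,0.03,0.2,0],[0,0.03,0.2,0]]'| sed -n '2p;4p';python3 -m pendant '[[0,0,0.1,0],[0,0.02,0.2,0],[0,0.02,0.2,0],[0,0.02,0.2,0]]'| sed -n '2p;4p'; python3 -m pendant '[[0,0,0.1,0],[0,0.02,0.2,0],[0,0.02,0.2,0],[0,0.02,0.2,0]]'| sed -n '2p;4p'
```

```text
eef_pos: [0.5844, 0.289, 0.1262]
wrist_force: [-0.3, 0.8, 1.9]
eef_pos: [0.5844, 0.2892, 0.1242]
wrist_force: [0.5, 1.2, 1.6]
eef_pos: [0.5843, 0.2894, 0.1221]
wrist_force: [0.2, 2.6, 1.7]
```

```bash
python3 -m pendant '[[0,0,0.1,0],[0,0.02,0.2,0],[0,0.02,0.2,0],[0,0.02,0.2,0]]'| sed -n '2p;4p';python3 -m pendant '[[0,0,0.1,0],[0,0.02,0.2,0],[0,0.02,0.2,0],[0,0.02,0.2,0]]'| sed -n '2p;4p'; python3 -m pendant '[[0,0,0.1,0],[0,0.02,0.2,0],[0,0.02,0.2,0],[0,0.02,0.2,0]]'| sed -n '2p;4p'
```

```text
eef_pos: [0.5843, 0.2896, 0.1201]
wrist_force: [0.5, 1.1, 1.7]
eef_pos: [0.5843, 0.2898, 0.1181]
wrist_force: [0.8, 1.9, 2.0]
eef_pos: [0.5843, 0.29, 0.1161]
wrist_force: [0.3, 1.6, 2.0]
```

```bash
python3 -m pendant '[[0,0,0.1,0],[0,0.01,0.2,0],[0,0.01,0.2,0],[0,0.01,0.2,0]]'| sed -n '2p;4p';python3 -m pendant '[[0,0,0.1,0],[0,0.01,0.2,0],[0,0.01,0.2,0],[0,0.01,0.2,0]]'| sed -n '2p;4p'; python3 -m pendant '[[0,0,0.1,0],[0,0.01,0.2,0],[0,0.01,0.2,0],[0,0.01,0.2,0]]'| sed -n '2p;4p'
```

```text
eef_pos: [0.5843, 0.2901, 0.1141]
wrist_force: [0.8, 1.0, 2.4]
eef_pos: [0.5843, 0.2902, 0.1121]
wrist_force: [0.2, 1.2, 2.2]
eef_pos: [0.5843, 0.2903, 0.1101]
wrist_force: [-0.1, 2.3, 2.6]
```

```bash
python3 -m pendant '[[0,0,0.1,0],[0,0,0.2,0],[0,0,0.2,0]]'| sed -n '2p;4p';python3 -m pendant '[[0,0,0.1,0],[0,0,0.2,0],[0,0,0.2,0]]'| sed -n '2p;4p'; python3 -m pendant '[[0,0,0.1,0],[0,0,0.15,0],[0,0,0.15,0]]'| sed -n '1,2p;4p'; python3 -c "
from h import *
grip()"|head -1
```

```text
eef_pos: [0.5843, 0.2904, 0.1085]
wrist_force: [-0.4, 1.3, 4.3]
eef_pos: [0.5843, 0.2906, 0.1066]
wrist_force: [-1.1, 1.7, 5.2]
time_s: 16.57
eef_pos: [0.5843, 0.2907, 0.1053]
wrist_force: [-1.5, 2.5, 5.8]
grip bbox (298, 187, 24, 20) 167.5
```

Force is rising, so the pin is on the ramp. 1 mm steps from here.

```bash
python3 -m pendant '[[0,0,0.05,0],[0,0,0.1,0],[0,0,0.1,0]]'| sed -n '2p;4p';python3 -m pendant '[[0,0,0.05,0],[0,0,0.1,0],[0,0,0.1,0]]'| sed -n '2p;4p'
```

```text
eef_pos: [0.5843, 0.2908, 0.1044]
wrist_force: [-1.5, 2.7, 6.9]
eef_pos: [0.5843, 0.2909, 0.1034]
wrist_force: [-1.3, 2.9, 7.7]
```

```bash
python3 -m pendant '[[0,0,0.05,0],[0,0,0.1,0],[0,0,0.1,0]]'| sed -n '2p;4p'
```

```text
eef_pos: [0.5843, 0.2909, 0.1025]
wrist_force: [-2.0, 2.0, 6.2]
```

```bash
python3 -m pendant '[[0,0,0.05,0],[0,0,0.1,0],[0,0,0.1,0]]'| sed -n '2p;4p'
```

```text
eef_pos: [0.5843, 0.291, 0.1016]
wrist_force: [-2.9, 2.4, 7.7]
```

```bash
python3 -m pendant '[[0,0,0.05,0],[0,0,0.1,0],[0,0,0.1,0]]'| sed -n '2p;4p'
```

```text
eef_pos: [0.5843, 0.291, 0.1006]
wrist_force: [-3.2, 3.3, 7.3]
```

```bash
python3 -m pendant '[[0,0,0.05,0],[0,0,0.1,0],[0,0,0.1,0]]'| sed -n '2p;4p'
```

```text
eef_pos: [0.5843, 0.2911, 0.0995]
wrist_force: [-3.4, 3.4, 7.1]
```

```bash
python3 -m pendant '[[0,0,0.05,0],[0,0,0.1,0],[0,0,0.1,0]]'| sed -n '2p;4p'
```

```text
eef_pos: [0.5843, 0.2911, 0.0984]
wrist_force: [-2.9, 4.1, 6.7]
```

```bash
python3 -m pendant '[[0,0,0.05,0],[0,0,0.1,0],[0,0,0.1,0]]'| sed -n '2p;4p'
```

```text
eef_pos: [0.5843, 0.2911, 0.0972]
wrist_force: [-1.8, 3.8, 4.7]
```

```bash
python3 -m pendant '[[0,0,0.05,0],[0,0,0.1,0],[0,0,0.1,0]]'| sed -n '2p;4p'
```

```text
eef_pos: [0.5844, 0.291, 0.0961]
wrist_force: [-0.2, 3.0, 3.9]
```

The force has dropped. I'll feel for the rubber rest in 0.4 mm steps.

```bash
python3 -m pendant '[[0,0,0.02,0],[0,0,0.04,0],[0,0,0.04,0]]'| sed -n '2p;4p'
```

```text
eef_pos: [0.5845, 0.2906, 0.0956]
wrist_force: [-0.1, 4.2, 4.6]
```

```bash
python3 -m pendant '[[0,0,0.02,0],[0,0,0.04,0],[0,0,0.04,0]]'| sed -n '2p;4p'
```

```text
eef_pos: [0.5845, 0.2904, 0.0951]
wrist_force: [-0.5, 3.7, 5.6]
```

```bash
python3 -m pendant '[[0,0,0.02,0],[0,0,0.04,0],[0,0,0.04,0]]'| sed -n '2p;4p'
```

```text
eef_pos: [0.5845, 0.2903, 0.0946]
wrist_force: [0.8, 3.1, 4.7]
```

```bash
python3 -m pendant '[[0,0,0.02,0],[0,0,0.04,0],[0,0,0.04,0]]'| sed -n '2p;4p'
```

```text
eef_pos: [0.5845, 0.2903, 0.0942]
wrist_force: [-0.4, 4.2, 4.5]
```

```bash
python3 -m pendant '[[0,0,0.02,0],[0,0,0.04,0],[0,0,0.04,0]]'| sed -n '2p;4p'
```

```text
eef_pos: [0.5845, 0.2903, 0.0938]
wrist_force: [0.3, 4.1, 5.1]
```

```bash
python3 -m pendant '[[0,0,0.02,0],[0,0,0.04,0],[0,0,0.04,0]]'| sed -n '2p;4p'
```

```text
eef_pos: [0.5845, 0.2903, 0.0934]
wrist_force: [1.2, 3.8, 5.5]
```

```bash
python3 -m pendant '[[0,0,0.02,0],[0,0,0.04,0],[0,0,0.04,0]]'| sed -n '2p;4p'
```

```text
eef_pos: [0.5844, 0.2903, 0.093]
wrist_force: [2.0, 4.0, 3.8]
```

```bash
python3 -m pendant '[[0,0,0.02,0],[0,0,0.04,0],[0,0,0.04,0]]'| sed -n '2p;4p'
```

```text
eef_pos: [0.5844, 0.2903, 0.0926]
wrist_force: [1.6, 4.7, 4.6]
```

```bash
python3 -m pendant '[[0,0,0.02,0],[0,0,0.04,0],[0,0,0.04,0]]'| sed -n '2p;4p'
```

```text
eef_pos: [0.5843, 0.2902, 0.0921]
wrist_force: [2.4, 3.0, 4.5]
```

```bash
python3 -m pendant '[[0,0,0.02,0],[0,0,0.04,0],[0,0,0.04,0]]'| sed -n '1,2p;4p'
```

```text
time_s: 21.37
eef_pos: [0.5842, 0.2901, 0.0916]
wrist_force: [2.1, 2.4, 3.3]
```

Run:
```python
from h import *
grip()
im=imaging.camera("scene");a=im[150:225,270:370,::-1];cv2.imwrite("pics/s5.png",cv2.resize(a,None,fx=7,fy=7,interpolation=cv2.INTER_CUBIC))
print(tcp().round(4))
```

```text
grip bbox (298, 188, 24, 24) 168.5
0.66 [331. 146.] [314. 141.]
0.3 [322. 172.] [302. 181.]
0.2 [321. 179.] [301. 190.]
0.1 [321. 186.] [300. 200.]
0 [320. 192.] [301. 208.]
[[-9.995e-01 -3.280e-02 -3.000e-04  5.842e-01]
 [-3.280e-02  9.995e-01 -3.000e-04  2.901e-01]
 [ 3.000e-04 -3.000e-04 -1.000e+00  9.160e-02]
 [ 0.000e+00  0.000e+00  0.000e+00  1.000e+00]]
```

View pics/s5.png

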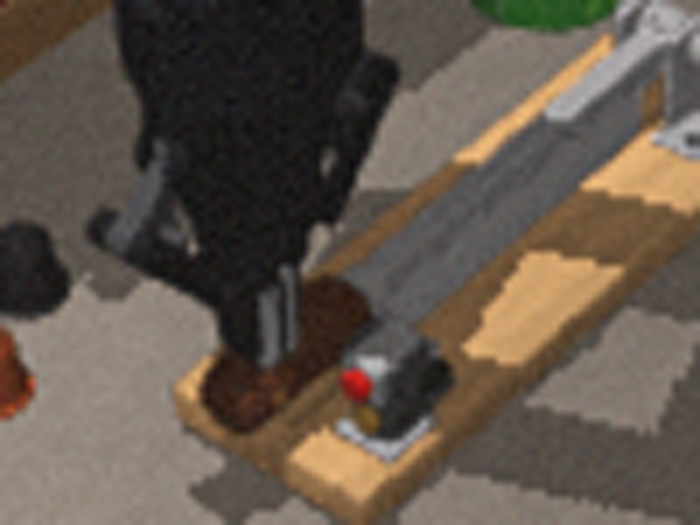

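The fingers, at crop (280,330), are still on the grip and the lever is about level beside the post. No rest felt yet, so I keep going.

```bash
python3 -m pendant '[[0,0,0.03,0],[0,0,0.05,0],[0,0,0.05,0]]'| sed -n '2p;4p'
```

```text
eef_pos: [0.5842, 0.2901, 0.091]
wrist_force: [1.7, 1.8, 2.5]
```

```bash
python3 -m pendant '[[0,0,0.03,0],[0,0,0.05,0],[0,0,0.05,0]]'| sed -n '2p;4p'
```

```text
eef_pos: [0.5841, 0.2901, 0.0905]
wrist_force: [1.0, 0.1, 2.8]
```

```bash
python3 -m pendant '[[0,0,0.03,0],[0,0,0.05,0],[0,0,0.05,0]]'| sed -n '2p;4p'
```

```text
eef_pos: [0.584, 0.2901, 0.0899]
wrist_force: [1.7, 0.1, 0.8]
```

```bash
python3 -m pendant '[[0,0,0.03,0],[0,0,0.05,0],[0,0,0.05,0]]'| sed -n '2p;4p'
```

```text
eef_pos: [0.5839, 0.2901, 0.0894]
wrist_force: [1.0, 0.3, 0.8]
```

```bash
python3 -m pendant '[[0,0,0.03,0],[0,0,0.05,0],[0,0,0.05,0]]'| sed -n '2p;4p'
```

```text
eef_pos: [0.584, 0.2902, 0.0889]
wrist_force: [0.1, -1.0, 0.1]
```

```bash
python3 -m pendant '[[0,0,0.03,0],[0,0,0.05,0],[0,0,0.05,0]]'| sed -n '2p;4p'
```

```text
eef_pos: [0.5841, 0.2903, 0.0885]
wrist_force: [1.1, 0.1, 0.1]
```

```bash
python3 -m pendant '[[0,0,0.02,0],[0,0,0.04,0],[0,0,0.04,0]]'| sed -n '2p;4p'; python3 -c "
from h import *
grip()"|head -1
```

```text
eef_pos: [0.5843, 0.2903, 0.0883]
wrist_force: [-0.4, 0.2, 0.1]
grip bbox (299, 190, 23, 24) 174.0
```

```bash
python3 -m pendant '[[0,0,0.02,0],[0,0,0.04,0],[0,0,0.04,0]]'| sed -n '2p;4p'
```

```text
eef_pos: [0.5843, 0.2903, 0.0879]
wrist_force: [0.3, 0.4, -0.4]
```

```bash
python3 -m pendant '[[0,0,0.02,0],[0,0,0.04,0],[0,0,0.04,0]]'| sed -n '2p;4p'
```

```text
eef_pos: [0.5843, 0.2904, 0.0876]
wrist_force: [0.7, -0.0, -0.2]
```

```bash
python3 -m pendant '[[0,0,0.02,0],[0,0,0.04,0],[0,0,0.04,0]]'| sed -n '2p;4p'
```

```text
eef_pos: [0.5844, 0.2903, 0.0873]
wrist_force: [-0.9, -0.3, 0.5]
```

```bash
python3 -m pendant '[[0,0,0.02,0],[0,0,0.04,0],[0,0,0.04,0]]'| sed -n '2p;4p'
```

```text
eef_pos: [0.5843, 0.2904, 0.087]
wrist_force: [-1.3, -1.0, 3.3]
```

```bash
python3 -m pendant '[[0,0,0.02,0],[0,0,0.04,0],[0,0,0.04,0]]'| sed -n '2p;4p'
```

```text
eef_pos: [0.5844, 0.2903, 0.0866]
wrist_force: [-1.1, -1.2, 3.8]
```

```bash
python3 -m pendant '[[0,0,0.02,0],[0,0,0.04,0],[0,0,0.04,0]]'| sed -n '2p;4p'
```

```text
eef_pos: [0.5844, 0.2903, 0.086]
wrist_force: [-2.0, -1.7, 4.3]
```

```bash
python3 -m pendant '[[0,0,0.02,0],[0,0,0.04,0],[0,0,0.04,0]]'| sed -n '2p;4p'
```

```text
eef_pos: [0.5844, 0.2904, 0.0856]
wrist_force: [-1.0, -0.7, 3.5]
```

```bash
python3 -m pendant '[[0,0,0.02,0],[0,0,0.03,0],[0,0,0.03,0]]'| sed -n '2p;4p'
```

```text
eef_pos: [0.5844, 0.2904, 0.0855]
wrist_force: [-2.3, -0.1, 4.8]
```

```bash
python3 -m pendant '[[0,0,0.02,0],[0,0,0.03,0],[0,0,0.03,0]]'| sed -n '2p;4p'
```

```text
eef_pos: [0.5844, 0.2904, 0.0853]
wrist_force: [-2.8, -1.0, 6.1]
```

The force is stiffening, so this is the rubber rest. I lift off and check that the lever stays down.

```bash
python3 -m pendant '[[0,0,-0.2,0],[0,0,-0.5,0],[0,0,-1,0],[0,0,-2,0],[0,0,-4,0],[0,0,-7,0],[0,0,-10,0],[0,0,-14,0],[0,0,-14,0],[0,0,-14,0],[0,0,-14,0],[0,0,-14,0]]'
python3 - <<'E'
from h import *
grip()
a=imaging.camera("scene")[120:250,270:440,::-1];cv2.imwrite("pics/s6.png",cv2.resize(a,None,fx=4.5,fy=4.5,interpolation=cv2.INTER_CUBIC))
E
```

```text
time_s: 26.52
eef_pos: [0.5834, 0.29, 0.2235]
eef_rot: [-0.001, -0.016, 1.0, -0.0]
wrist_force: [-0.0, 0.7, 0.1]
opening: 0.002
grasp_force: 0.0
grip bbox (298, 190, 24, 24) 231.0
0.66 [331. 146.] [314. 141.]
0.3 [322. 172.] [302. 181.]
0.2 [321. 179.] [301. 190.]
0.1 [321. 186.] [300. 200.]
0 [320. 192.] [301. 208.]
```

View pics/s6.png

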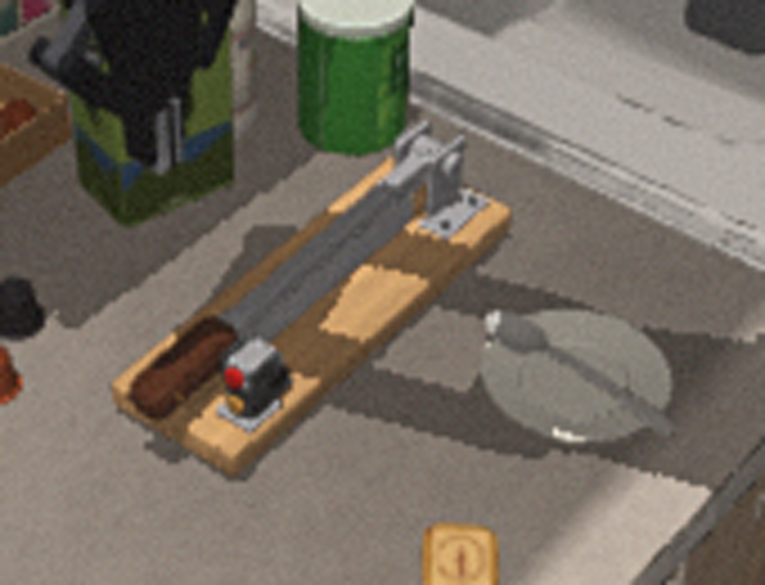

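The lever stays down with the grip at crop (180,370) and the gripper clear of it. The spoon lies across the white saucer at (575,370).

```bash
python3 -c "
from bench import workorder
print(workorder.hand_in())"
```

```text
the job is handed in; nothing more can be done
None
```

The job is handed in at about 27 s: the spoon lies across the white saucer, and the knife lever stayed down after I let go, with a highest reading of about 8 N at the grip.

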